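# Take the brass bush off its plug gauge

### The arm

A 6-joint arm with a two-finger parallel gripper is mounted at the origin on a cart in front of the work surface, level with it; the furniture and walls round the work are solid. World frame = base frame: x ahead of the robot, y to its left, z up, the work surface at z = 0. Lengths are in m, angles in rad, forces in N, time in s.
With the tool pointing down it reaches from about 0.425 to 0.95 m from the base axis. Payload 3.5 kg.
Tool frame: the origin (TCP) lies on the centre line of the jaws, within the pads' length; the fingertips stand 25 mm ahead of it and the grasp point (between the pads) lies 6 mm ahead of it (ctrl.finger_overhang is the distance from the TCP to the fingertips, in m); z points along the fingers, y is the line along which they close (so a half turn about z gives the same grasp; the last joint's range is limited). The gripper opens to 85 mm and grips with 20 to 120 N. Pads are 22 mm wide; open, the fingers measure 114 mm over their backs; the gripper's body (76 mm by 85 mm) begins 54 mm behind the grasp point. The pads swing forward as they close: fully open they stand 13 mm farther back than shut.
Start: joints at [-1.355, 0.286, 1.577, -0, 1.279, -0.15], TCP at [0.241, -0.63, 0.256] pointing down, gripper open.
Joint ranges: [-2.77, 2.77], [-0.9, 2.22], [0.21, 2.48], [-1.53, 4.67], [0.24, 2.81], [-2.84, 2.84]. Speed limits (rad/s): [2.79, 2.79, 3.14, 3.14, 3.14, 3.14].

### API

Orientations are given as a unit quaternion [x, y, z, w].
In Python, from plant import get_state, imaging, job, ctrl gives the robot as it stands.
- The arm moves only by the tool jog_arm, never from a script. Its argument "increments" is a list of rows, each an object of numbers: "dx", "dy", "dz": the shift along the world's x, y, z each as a share of 12 cm, from -1 to 1; "ax", "ay", "az": the turn, a rotation vector about the world's x, y, z each as a share of pi/2 rad, from -1 to 1; "gripper": the gripper command: -1 is shut, 1 is fully open, values between are in proportion. A call has 1 to 10 rows; each row is the pose to reach, as a shift and turn from the pose commanded when the call began; what a row does not reach only later rows make up. A row lasts 1/10 s, in which the tool goes at most 50 mm and 8.59 degrees, less where a joint would pass 70% of its speed; a pose out of reach is approached as far as the arm can. A call with a number of a shift or a turn outside -1 to 1 is refused whole. A call with a gripper value outside its range is refused whole. The fingers move at their own pace and stop on an object; "force" is the grip in N (left out, the last holds). Time passes only in rows, so rows that repeat a pose let the fingers close. It gives the time, the measured TCP pose, the force, the opening and the grip force at its end, in the units of the state.
- get_state(): the state, without advancing time (a new reading comes with each control period).
- imaging.read_camera(name): name is "scene" or "side" or "wrist"; returns a dict with "frame" (420x560x3 uint8, blue, green, red), "depth" (420x560 float32, m along the optical axis (not along the pixel's ray), 0 where there is no reading), "camera_matrix" (3x3 intrinsics, pixels), "dist" ([k1, k2, p1, p2, k3] as OpenCV has them; the pictures are not rectified), "extrinsics" (4x4, takes a point from camera to world coordinates); the wrist camera has in their place "mount" (4x4, takes a point from camera to tool coordinates, whose origin is the TCP and whose axes are the flange's). Camera axes: x right, y up, looking along -z (the intrinsics and any distortion apply to the point x, -y, -z); pixel columns grow to the right and rows downward; lengths in m; the calibration is good to about 2 mm. A picture is of the moment at which its call begins: read the wrist's pose just before it.
- job.sign_off(): hands the job in; it is judged then, once.
The state is a dict: "time": time; "qpos": joint angles; "dq": joint speeds; "joint_efforts": joint torques, N m; "eef_pos": TCP position; "tcp_rot": TCP orientation; "contact_force": force on the tool from outside, world axes, zero at the start; "wrist_torque": the same for the moment, N m; "opening": opening from 0.0 (shut) to 1.0 (fully open); "finger_force": force on a finger pad.
Only numpy, scipy, OpenCV 4.12 (cv2) and the standard library are available. Lean on these libraries where they do the work, as an engineer would, in place of code of your own. Each camera call takes 0.05 s, during which the arm holds its last target. There are 200 camera calls.

### The job

The brass bush is clinging to the steel plug gauge it was tried on. Lift the bush off, leaving that gauge standing on the bench where it is rather than coming up with it, and set the bush down gently, upright on the bench inside the small metal keg hoop. Do not disturb the black bush on the other gauge, and leave the hoop where it lies.

Things in the scene. Friction and masses are not known exactly. Their poses are not given: they have to be found in the camera images.
- brass_bush: Brass sleeve, open both ends, outside diameter 54 mm, wall 3.5, height 50; 0.18 kg; origin at centre of its lower end, z up. Starts on brass_gauge's stem, resting on its base disc: lower end 12 mm, upper end 62 mm above the bench. Three spring pads in its bore drag on the stem (1 to 2 N in all, much less than the gauge's weight): lifted straight up by its outside it leaves the gauge behind.
- brass_gauge: Loose steel plug gauge, 0.5 kg, standing on the bench inside the brass bush: base disc 64 mm diameter, 12 thick (5 mm proud of the bush all round), stem 40 mm diameter tapering above 52 mm height, wooden knob 24 mm diameter standing out of the bush's top, to 80 mm above the bench. The bush must rise 68 mm to clear the knob. Origin at the centre of the underside, z up.
- hoop: Small loose galvanised-steel keg hoop lying flat on the bench, a thin open ring of 129 mm outside diameter, about 116 mm clear inside, 22 mm high; origin at its centre on the bench, z up.
- dark_bush: Black bush of the same form as the brass one, on another gauge like the brass one's, to be left alone; 64 mm diameter and 80 mm high over all. Origin at the centre of that gauge's underside on the bench, z up. (Nearby and solid: to the robot's right of the work a jig with a leaning round wooden board up to about 0.3 m high, and a chopping block beyond; come to the work from above them.)
Not all that is in view belongs to the job. Leave any orange or red look-alike of the brass_gauge alone.

How it is judged:
At the end, for the whole second after the job is handed in: The brass bush stands upright (within 8 degrees) and at rest on the bench inside the hoop (centre within 35 mm of the hoop's centre); its gauge stands upright within 20 mm of where it was, the hoop lies within 30 mm of where it was, and the black bush is within 20 mm of where it was (horizontal distance between brass_bush and hoop below 0.035 m and height (world z) of brass_bush below 0.006 m and angle between each of brass_bush, brass_gauge's own z axis and vertical below 0.15 rad and linear speed of brass_bush below 0.02 m/s and distance of each of brass_gauge, dark_bush from where it was at the start of the episode below 0.02 m and distance of hoop from where it was at the start of the episode below 0.03 m); the robot touches nothing.
It fails at once if the brass bush's gauge is lifted off the bench (10 mm) (height (world z) of brass_gauge above 0.01 m).
It fails at once if the brass bush's gauge is knocked over (angle between brass_gauge's own z axis and vertical above 0.5 rad).
It fails at once if the black bush is moved by 20 mm (distance of dark_bush from where it was at the start of the episode above 0.02 m).
It fails at once if the brass bush is dropped or slammed on the bench (0.7 m/s just above it) (linear speed of brass_bush above 0.7 m/s and height (world z) of brass_bush below 0.03 m).
It also fails if it takes over 48 s, if anything falls off the work surface, if the arm or the gripper's body presses on something with over 40 N, if the wrist force passes 120 N, or if a joint passes its speed limit or range.

## Working session

There is one attempt and no reset: what is moved stays moved. The work goes in short steps, Python scripts to look and compute and a tool call to move; the robot and the scene stay as the last step left them, time stands still between calls to the robot, and variables do not carry over. Pictures are saved under pics/ and viewed, at most 10 in all, crops included, and the job is handed in when it is done.

Besides the shell and the picture viewer there is one more tool, called after "Call:" by a JSON object that holds its "op" and its "data". jog_arm: Moves the arm, as the interface text tells. Shift numbers are shares of 12 cm and turn numbers shares of pi/2 rad, none past 1 either way. Its arguments: {"type":"object","properties":{"increments":{"type":"array"},"force":{"type":"number"}},"required":["increments"]}

```bash
mkdir -p pics; cat > h.py <<'E'
import numpy as np,cv2
from plant import get_state, imaging, job, ctrl
from scipy.spatial.transform import Rotation as R
def cam(n):
    s=get_state(); c=imaging.read_camera(n)
    if 'extrinsics' in c: T=np.array(c['extrinsics'])
    else:
        W=np.eye(4); W[:3,:3]=R.from_quat(s['tcp_rot']).as_matrix(); W[:3,3]=s['eef_pos']
        T=W@np.array(c['mount'])
    return c,T
def cloud(c,T):
    d=c['depth']; h,w=d.shape
    v,u=np.mgrid[:h,:w]
    p=cv2.undistortPoints(np.stack([u,v],-1).reshape(-1,1,2).astype(np.float64),np.array(c['camera_matrix']),np.array(c['dist'])).reshape(h,w,2)
    P=np.stack([p[...,0]*d,-p[...,1]*d,-d],-1)
    X=P@T[:3,:3].T+T[:3,3]; X[d==0]=np.nan
    return X
def ray(c,T,u,v,z):
    p=cv2.undistortPoints(np.array([[[u,v]]],float),np.array(c['camera_matrix']),np.array(c['dist']))[0,0]
    r=T[:3,:3]@np.array([p[0],-p[1],-1]); return T[:3,3]+r*(z-T[2,3])/r[2]
E
python3 - <<'E'
from h import *
s=get_state();print(s, ctrl.finger_overhang)
for n in ('scene','side','wrist'):
    c,T=cam(n); cv2.imwrite(f'pics/{n}0.png',c['frame']); X=cloud(c,T); np.save(n+'0.npy',X); print(n,T[:3,3].round(3),(-T[:3,2]).round(2))
a=[cv2.resize(cv2.imread(f'pics/{n}0.png'),(400,300)) for n in ('scene','side','wrist')]
E
```

```text
{'time': 0.0, 'qpos': array([-1.35500529e+00,  2.87196643e-01,  1.57818167e+00, -5.11258366e-06,
        1.27861058e+00, -1.50000645e-01]), 'dq': array([-9.68064053e-04,  1.46097483e-03,  6.14700714e-05, -1.24388568e-03,
       -1.76564138e-03, -3.38774999e-04]), 'joint_efforts': array([-5.37170240e-05, -4.05981553e+01, -2.92626393e+01, -1.19237484e-04,
        5.61918292e-03, -7.15178700e-06]), 'eef_pos': array([ 0.24133554, -0.62973707,  0.25492393]), 'tcp_rot': array([ 9.83320287e-01,  1.81878471e-01, -4.18509831e-05, -1.19739007e-03]), 'contact_force': array([0.22971165, 0.0500659 , 0.29985417]), 'wrist_torque': array([ 0.027513  , -0.01302071, -0.06104115]), 'finger_force': 0.0, 'opening': 0.9989882572565336} 0.025
scene [0.068 0.85  0.704] [ 0.42 -0.65 -0.63]
side [ 0.531 -0.578  0.502] [-0.04  0.84 -0.54]
wrist [ 0.305 -0.606  0.373] [-0.25 -0.09 -0.96]
```

View pics/scene0.png

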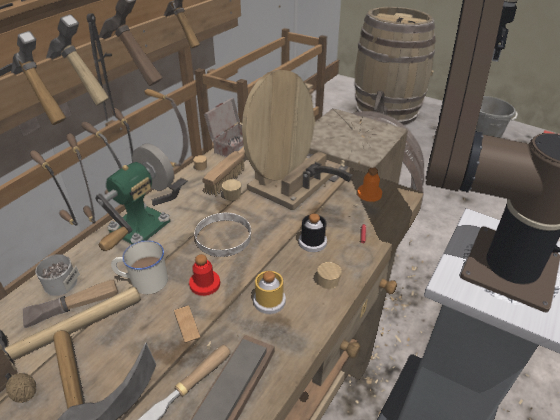

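View pics/side0.png

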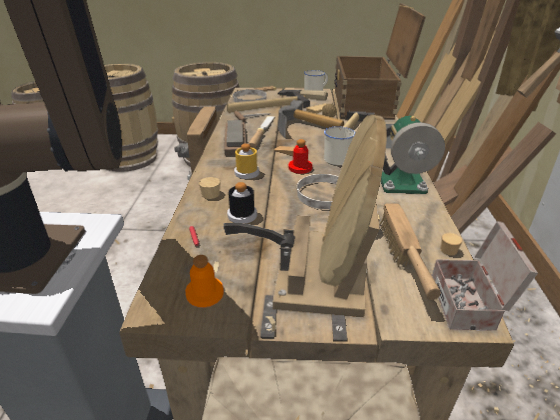

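The scene view shows the brass bush at about (269,290), the hoop at (223,234), the black bush at (313,231) and the red decoy at (204,275). In the side view the brass bush is at (246,162) and the hoop is at (320,188), partly hidden by the board.

```bash
python3 - <<'E'
from h import *
X=np.load('scene0.npy'); f=cv2.imread('pics/scene0.png'); hsv=cv2.cvtColor(f,cv2.COLOR_BGR2HSV)
def fit(p):
    A=np.c_[2*p,np.ones(len(p))]; s=np.linalg.lstsq(A,(p**2).sum(1),rcond=None)[0]; return s[:2].round(4),round(float(np.sqrt(s[2]+s[:2]@s[:2])),4)
def box(u0,v0,u1,v1): 
    return X[v0:v1,u0:u1].reshape(-1,3), hsv[v0:v1,u0:u1].reshape(-1,3)
for n,b in dict(brass=(250,265,290,312),black=(298,210,330,252),red=(186,252,224,296)).items():
    p,h=box(*b); m=(p[:,2]>.018)&(p[:,2]<.058); q=p[m]
    print(n,fit(q[:,:2]),m.sum(), np.median(q,0).round(3), np.nanmax(p[:,2]).round(3))
    k=p[(p[:,2]>.066)]; print(' knob',k.mean(0).round(4),len(k))
p,h=box(190,208,256,258); q=p[(p[:,2]>.008)&(p[:,2]<.03)]
for i in range(5):
    c,r=fit(q[:,:2]); e=abs(np.hypot(*(q[:,:2]-c).T)-r); q=q[e<max(.006,2*e.std())]
print('hoop',c,r,len(q),q[:,2].max())
# obstacles higher than 0.09 near
P=X.reshape(-1,3); m=(P[:,2]>.09)&(P[:,0]>.3)&(P[:,0]<.95)&(P[:,1]>-.5)&(P[:,1]<.35); P=P[m]
import collections
cc={}
for x,y,z in P: k=(int(x*20)/20,np.floor(y*20)/20); cc[k]=max(cc.get(k,0),z)
for k in sorted(cc): print(k,round(cc[k],2),end='; ')
E
```

```text
brass (array([0.399 , 0.3676]), 0.0235) 525 [0.389 0.381 0.045] 0.081
 knob [0.3985 0.3685 0.0761] 118
black (array([0.4156, 0.1623]), 0.0302) 410 [0.403 0.187 0.043] 0.08
 knob [0.4115 0.1725 0.0759] 84
red (array([0.5378, 0.4016]), 0.0183) 325 [0.525 0.413 0.041] 0.081
 knob [0.5354 0.4036 0.0761] 107
hoop [0.5947 0.2658] 0.0634 549 0.0246829429107559
(0.4, np.float64(-0.05)) 0.1; (0.4, np.float64(0.0)) 0.1; (0.45, np.float64(-0.05)) 0.09; (0.45, np.float64(0.0)) 0.09; (0.55, np.float64(-0.15)) 0.18; (0.55, np.float64(-0.1)) 0.19; (0.55, np.float64(-0.05)) 0.17; (0.55, np.float64(0.0)) 0.14; (0.55, np.float64(0.05)) 0.12; (0.55, np.float64(0.1)) 0.1; (0.6, np.float64(-0.15)) 0.26; (0.6, np.float64(-0.1)) 0.29; (0.6, np.float64(-0.05)) 0.29; (0.6, np.float64(0.0)) 0.29; (0.6, np.float64(0.05)) 0.27; (0.6, np.float64(0.1)) 0.23; (0.65, np.float64(-0.05)) 0.29; (0.65, np.float64(0.0)) 0.29; (0.65, np.float64(0.05)) 0.27; (0.7, np.float64(0.2)) 0.11; (0.7, np.float64(0.25)) 0.17; (0.7, np.float64(0.3)) 0.14; (0.75, np.float64(0.25)) 0.18; (0.75, np.float64(0.3)) 0.17; (0.8, np.float64(0.25)) 0.18; (0.8, np.float64(0.3)) 0.16; (0.85, np.float64(-0.15)) 0.12; (0.85, np.float64(-0.1)) 0.13; (0.85, np.float64(-0.05)) 0.13;
```

Call:
{"op": "jog_arm", "data": {"increments": [{"dz":0.5,"gripper":1},{"dz":1},{"dz":1}], "force": 40}}

```text
$.increments[0]: bad value
```

Call:
{"op": "jog_arm", "data": {"increments": [{"dz":0.4,"dx":0.3,"dy":0.3},{"dz":0.4,"dx":0.6,"dy":0.6,"az":0.1},{"dz":0.4,"dx":1,"dy":1,"az":0.2},{"dz":0.4,"dx":1,"dy":1,"az":0.2}]}}

```text
$.increments[0]: bad value
```

Call:
{"op": "jog_arm", "data": {"increments": [{"dx":1,"dy":1,"az":0.2},{"dx":1,"dy":1,"az":0.2},{"dx":1,"dy":1,"az":0.2},{"dx":1,"dy":1,"az":0.2}]}}

```text
$.increments[0]: bad value
```

Call:
{"op": "jog_arm", "data": {"increments": [{"dx":0.5,"dy":1,"az":0.2},{"dx":0.5,"dy":1,"az":0.2},{"dx":0.5,"dy":1,"az":0.2},{"dx":0.5,"dy":1,"az":0.2}]}}

```text
$.increments[0]: bad value
```

Call:
{"op": "jog_arm", "data": {"increments": [{"dx":0.2,"dy":1,"az":0.2},{"dx":0.2,"dy":1,"az":0.2},{"dx":0.2,"dy":1,"az":0.2},{"dx":0.2,"dy":1,"az":0.2}]}}

```text
$.increments[0]: bad value
```

Call:
{"op": "jog_arm", "data": {"increments": [{"dy":1,"az":0.08},{"dy":1,"az":0.08},{"dy":1,"az":0.08}]}}

```text
$.increments[0]: bad value
```

Call:
{"op": "jog_arm", "data": {"increments": [{"dy":1},{"dy":1},{"dy":1}]}}

```text
$.increments[0]: bad value
```

Call:
{"op": "jog_arm", "data": {"increments": [{"dx":0,"dy":0,"dz":1,"ax":0,"ay":0,"az":0,"gripper":1},{"dx":0,"dy":0,"dz":1,"ax":0,"ay":0,"az":0,"gripper":1},{"dx":0,"dy":0,"dz":1,"ax":0,"ay":0,"az":0,"gripper":1}], "force": 40}}

```text
time: 0.45
eef_pos: [0.2418, -0.6314, 0.3829]
tcp_rot: [0.983, 0.182, 0.0, 0.004]
contact_force: [-0.2, -0.3, 0.6]
opening: 1.002
finger_force: 0.0
```

Call:
{"op": "jog_arm", "data": {"increments": [{"dx":1,"dy":1,"dz":0.4,"ax":0,"ay":0,"az":0.2,"gripper":1},{"dx":1,"dy":1,"dz":0.4,"ax":0,"ay":0,"az":0.2,"gripper":1},{"dx":1,"dy":1,"dz":0.4,"ax":0,"ay":0,"az":0.2,"gripper":1},{"dx":1,"dy":1,"dz":0.4,"ax":0,"ay":0,"az":0.2,"gripper":1}]}}

```text
time: 0.85
eef_pos: [0.3637, -0.5079, 0.426]
tcp_rot: [0.942, 0.335, 0.001, 0.001]
contact_force: [-0.5, -0.5, 0.2]
opening: 0.998
finger_force: 0.0
```

Call:
{"op": "jog_arm", "data": {"increments": [{"dx":1,"dy":1,"dz":0,"ax":0,"ay":0,"az":0.2,"gripper":1},{"dx":1,"dy":1,"dz":0,"ax":0,"ay":0,"az":0.2,"gripper":1},{"dx":1,"dy":1,"dz":0,"ax":0,"ay":0,"az":0.2,"gripper":1},{"dx":1,"dy":1,"dz":0,"ax":0,"ay":0,"az":0.2,"gripper":1}]}}

```text
time: 1.25
eef_pos: [0.4839, -0.3869, 0.4241]
tcp_rot: [0.878, 0.479, 0.001, -0.0]
contact_force: [-0.4, -0.4, -0.7]
opening: 1.0
finger_force: 0.0
```

Call:
{"op": "jog_arm", "data": {"increments": [{"dx":0.5,"dy":1,"dz":0,"ax":0,"ay":0,"az":0.2,"gripper":1},{"dx":0.5,"dy":1,"dz":0,"ax":0,"ay":0,"az":0.2,"gripper":1},{"dx":0.5,"dy":1,"dz":0,"ax":0,"ay":0,"az":0.2,"gripper":1},{"dx":0.5,"dy":1,"dz":0,"ax":0,"ay":0,"az":0.2,"gripper":1}]}}

```text
time: 1.65
eef_pos: [0.5429, -0.2664, 0.4242]
tcp_rot: [0.792, 0.611, 0.001, -0.0]
contact_force: [-0.1, -0.6, -0.2]
opening: 0.998
finger_force: 0.0
```

Call:
{"op": "jog_arm", "data": {"increments": [{"dx":0.2,"dy":1,"dz":0,"ax":0,"ay":0,"az":0.2,"gripper":1},{"dx":0.2,"dy":1,"dz":0,"ax":0,"ay":0,"az":0.2,"gripper":1},{"dx":0.2,"dy":1,"dz":0,"ax":0,"ay":0,"az":0.2,"gripper":1},{"dx":0.2,"dy":1,"dz":0,"ax":0,"ay":0,"az":0.2,"gripper":1}]}}

```text
time: 2.05
eef_pos: [0.5656, -0.1484, 0.4243]
tcp_rot: [0.687, 0.726, 0.0, -0.0]
contact_force: [0.2, -0.5, -0.5]
opening: 0.997
finger_force: 0.0
```

Call:
{"op": "jog_arm", "data": {"increments": [{"dx":0,"dy":1,"dz":0,"ax":0,"ay":0,"az":0.08,"gripper":1},{"dx":0,"dy":1,"dz":0,"ax":0,"ay":0,"az":0.08,"gripper":1},{"dx":0,"dy":1,"dz":0,"ax":0,"ay":0,"az":0.08,"gripper":1}]}}

```text
time: 2.35
eef_pos: [0.5651, -0.029, 0.4242]
tcp_rot: [0.642, 0.767, 0.0, -0.0]
contact_force: [0.5, -0.6, 0.6]
opening: 1.001
finger_force: 0.0
```

Call:
{"op": "jog_arm", "data": {"increments": [{"dx":0,"dy":1,"dz":0,"ax":0,"ay":0,"az":0,"gripper":1},{"dx":0,"dy":1,"dz":0,"ax":0,"ay":0,"az":0,"gripper":1},{"dx":0,"dy":1,"dz":0,"ax":0,"ay":0,"az":0,"gripper":1}]}}

```text
time: 2.65
eef_pos: [0.5654, 0.0913, 0.4241]
tcp_rot: [0.641, 0.767, 0.0, -0.0]
contact_force: [0.6, -0.1, -0.7]
opening: 1.0
finger_force: 0.0
```

Call:
{"op": "jog_arm", "data": {"increments": [{"dx":-0.4,"dy":1,"dz":0,"ax":0,"ay":0,"az":0,"gripper":1},{"dx":-0.4,"dy":1,"dz":0,"ax":0,"ay":0,"az":0,"gripper":1},{"dx":-0.4,"dy":1,"dz":0,"ax":0,"ay":0,"az":0,"gripper":1}]}}

```text
time: 2.95
eef_pos: [0.5169, 0.2106, 0.4241]
tcp_rot: [0.642, 0.767, -0.0, -0.0]
contact_force: [-0.4, -0.1, -0.3]
opening: 1.0
finger_force: 0.0
```

Call:
{"op": "jog_arm", "data": {"increments": [{"dx":-0.6,"dy":1,"dz":-0.5,"ax":0,"ay":0,"az":0,"gripper":1},{"dx":-0.6,"dy":1,"dz":-0.5,"ax":0,"ay":0,"az":0,"gripper":1},{"dx":-0.6,"dy":1,"dz":-0.5,"ax":0,"ay":0,"az":0,"gripper":1},{"dx":-0.6,"dy":1,"dz":-0.5,"ax":0,"ay":0,"az":0,"gripper":1}]}}

```text
time: 3.35
eef_pos: [0.4429, 0.3312, 0.3604]
tcp_rot: [0.64, 0.768, -0.003, -0.002]
contact_force: [0.4, -0.7, 0.8]
opening: 1.002
finger_force: 0.0
```

Call:
{"op": "jog_arm", "data": {"increments": [{"dx":-0.38,"dy":0.3,"dz":-1,"ax":0,"ay":0,"az":0,"gripper":1},{"dx":-0.38,"dy":0.3,"dz":-1,"ax":0,"ay":0,"az":0,"gripper":1},{"dx":-0.38,"dy":0.3,"dz":-1,"ax":0,"ay":0,"az":0,"gripper":1},{"dx":-0.38,"dy":0.3,"dz":-1,"ax":0,"ay":0,"az":0,"gripper":1},{"dx":-0.38,"dy":0.3,"dz":-1,"ax":0,"ay":0,"az":0,"gripper":1}]}}

```text
time: 3.85
eef_pos: [0.4015, 0.3647, 0.2451]
tcp_rot: [0.642, 0.767, 0.0, 0.001]
contact_force: [0.5, 0.0, 1.1]
opening: 1.0
finger_force: 0.0
```

```bash
cat > look.py <<'E'
from h import *
import sys
n=sys.argv[1]
c,T=cam('wrist'); f=c['frame']; cv2.imwrite(f'pics/w{n}.png',f); X=cloud(c,T)
P=X.reshape(-1,3); s=get_state(); print(s['eef_pos'].round(4),T[:3,3].round(3))
g=np.array([.399,.367])
m=(P[:,2]>.066)&(P[:,2]<.085)&(np.hypot(*(P[:,:2]-g).T)<.04)
print('knob',P[m].mean(0).round(4),m.sum())
m=(abs(P[:,2]-.062)<.003)&(np.hypot(*(P[:,:2]-g).T)<.05)&(np.hypot(*(P[:,:2]-g).T)>.018); q=P[m]
print('rim',len(q)); 
if len(q)>10: 
    (cx,cy),r=cv2.minEnclosingCircle(q[:,:2].astype(np.float32)); print(cx,cy,r)
E
python3 look.py 1
```

```text
[0.4022 0.3652 0.2467] [0.39  0.431 0.363]
knob [0.4047 0.365  0.0789] 462
rim 607
0.4048304259777069 0.3639996647834778 0.02695508860051632
```

View pics/w1.png

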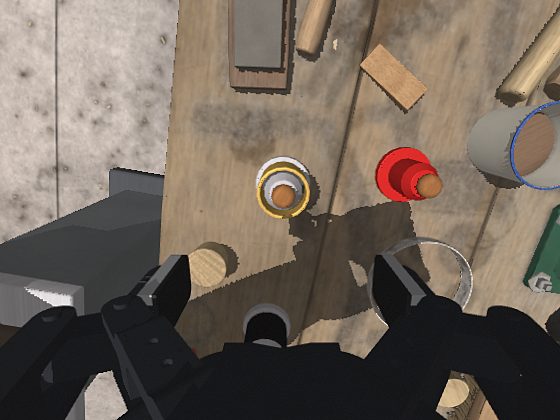

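Wrist view: the brass bush rim is at pixel (284,192), with the red decoy at (405,173) and the hoop at (422,285). The jaws are lined up to within 3 mm, so I'm descending.

Call:
{"op": "jog_arm", "data": {"increments": [{"dx":0.02,"dy":-0.01,"dz":-0.4,"ax":0,"ay":0,"az":0,"gripper":1},{"dx":0.02,"dy":-0.01,"dz":-0.7,"ax":0,"ay":0,"az":0,"gripper":1},{"dx":0.02,"dy":-0.01,"dz":-1,"ax":0,"ay":0,"az":0,"gripper":1},{"dx":0.02,"dy":-0.01,"dz":-1,"ax":0,"ay":0,"az":0,"gripper":1},{"dx":0.02,"dy":-0.01,"dz":-1,"ax":0,"ay":0,"az":0,"gripper":1}]}}

```text
time: 4.4
eef_pos: [0.4044, 0.3647, 0.1266]
tcp_rot: [0.642, 0.767, 0.001, 0.001]
contact_force: [0.0, 0.2, -0.9]
opening: 0.998
finger_force: 0.0
```

```bash
python3 look.py 2
```

```text
[0.4049 0.3652 0.1278] [0.393 0.431 0.245]
knob [0.4041 0.3658 0.0788] 1213
rim 1504
0.404602587223053 0.3638831675052643 0.027281716465950012
```

Call:
{"op": "jog_arm", "data": {"increments": [{"dx":0,"dy":-0.01,"dz":-0.2,"ax":0,"ay":0,"az":0,"gripper":1},{"dx":0,"dy":-0.01,"dz":-0.4,"ax":0,"ay":0,"az":0,"gripper":1},{"dx":0,"dy":-0.01,"dz":-0.55,"ax":0,"ay":0,"az":0,"gripper":1},{"dx":0,"dy":-0.01,"dz":-0.62,"ax":0,"ay":0,"az":0,"gripper":1},{"dx":0,"dy":-0.01,"dz":-0.62,"ax":0,"ay":0,"az":0,"gripper":1}]}}

```text
time: 4.95
eef_pos: [0.4033, 0.3638, 0.0512]
tcp_rot: [0.642, 0.767, 0.001, 0.0]
contact_force: [-0.5, -0.7, -1.0]
opening: 0.997
finger_force: 0.0
```

Call:
{"op": "jog_arm", "data": {"increments": [{"dx":0,"dy":0,"dz":0,"ax":0,"ay":0,"az":0,"gripper":0.5},{"dx":0,"dy":0,"dz":0,"ax":0,"ay":0,"az":0,"gripper":0.3},{"dx":0,"dy":0,"dz":0,"ax":0,"ay":0,"az":0,"gripper":0.2},{"dx":0,"dy":0,"dz":0,"ax":0,"ay":0,"az":0,"gripper":0},{"dx":0,"dy":0,"dz":0,"ax":0,"ay":0,"az":0,"gripper":-1},{"dx":0,"dy":0,"dz":0,"ax":0,"ay":0,"az":0,"gripper":-1},{"dx":0,"dy":0,"dz":0,"ax":0,"ay":0,"az":0,"gripper":-1},{"dx":0,"dy":0,"dz":0,"ax":0,"ay":0,"az":0,"gripper":-1}], "force": 35}}

```text
time: 5.75
eef_pos: [0.4034, 0.364, 0.0519]
tcp_rot: [0.642, 0.767, 0.001, 0.0]
contact_force: [-1.0, 0.2, 5.8]
opening: 0.633
finger_force: 36.1
```

Call:
{"op": "jog_arm", "data": {"increments": [{"dx":0,"dy":0,"dz":0.02,"ax":0,"ay":0,"az":0,"gripper":-1},{"dx":0,"dy":0,"dz":0.04,"ax":0,"ay":0,"az":0,"gripper":-1},{"dx":0,"dy":0,"dz":0.05,"ax":0,"ay":0,"az":0,"gripper":-1},{"dx":0,"dy":0,"dz":0.05,"ax":0,"ay":0,"az":0,"gripper":-1},{"dx":0,"dy":0,"dz":0.05,"ax":0,"ay":0,"az":0,"gripper":-1}]}}

```text
time: 6.25
eef_pos: [0.4019, 0.3631, 0.0556]
tcp_rot: [0.642, 0.767, -0.001, -0.0]
contact_force: [-0.5, -0.9, -1.3]
opening: 0.632
finger_force: 37.3
```

```bash
python3 look.py 3; python3 -c "
from h import *
a=[cam(n)[0]['frame'] for n in('scene','side')]
cv2.imwrite('pics/c3.png',np.hstack([cv2.resize(a[0][230:330,210:310],(400,400)),cv2.resize(a[1][110:210,190:290],(400,400))]))"
```

```text
[0.4019 0.3631 0.0557] [0.391 0.429 0.174]
knob [0.4008 0.3686 0.0764] 5724
rim 2979
0.4013434946537018 0.36975038051605225 0.040483031421899796
```

View pics/c3.png

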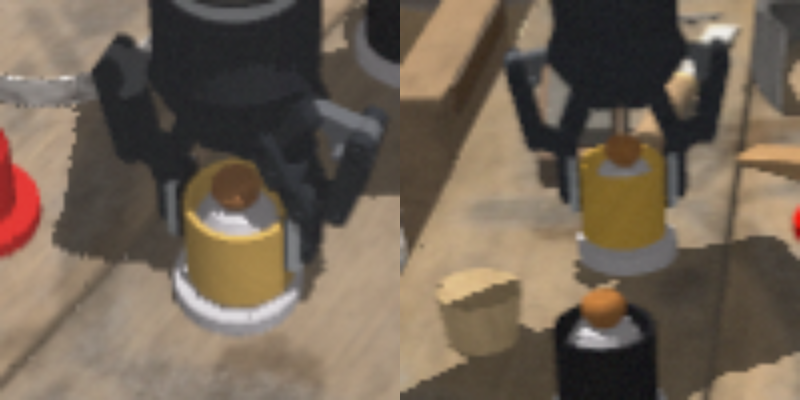

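The crop shows the bush held squarely by both pads, the gauge's disc still on the bench and the knob sitting lower in the bush. I'll keep lifting slowly.

Call:
{"op": "jog_arm", "data": {"increments": [{"dx":0,"dy":0,"dz":0.03,"ax":0,"ay":0,"az":0,"gripper":-1},{"dx":0,"dy":0,"dz":0.06,"ax":0,"ay":0,"az":0,"gripper":-1},{"dx":0,"dy":0,"dz":0.09,"ax":0,"ay":0,"az":0,"gripper":-1},{"dx":0,"dy":0,"dz":0.12,"ax":0,"ay":0,"az":0,"gripper":-1},{"dx":0,"dy":0,"dz":0.12,"ax":0,"ay":0,"az":0,"gripper":-1}]}}

```text
time: 6.9
eef_pos: [0.4027, 0.3636, 0.0713]
tcp_rot: [0.642, 0.767, 0.001, 0.0]
contact_force: [0.8, -0.6, -0.6]
opening: 0.626
finger_force: 37.5
```

```bash
cat > disc.py <<'E'
from h import *
# gauge base disc & knob from scene cam
c,T=cam('scene'); X=cloud(c,T); P=X.reshape(-1,3); h=cv2.cvtColor(c['frame'],cv2.COLOR_BGR2HSV).reshape(-1,3)
r=np.hypot(P[:,0]-.404,P[:,1]-.364)
m=(r<.036)&(r>.028)&(P[:,2]>.006)&(P[:,2]<.03)&(h[:,1]<50)
print('disc z',m.sum(),np.percentile(P[m,2],[10,50,90]).round(4), P[m].mean(0).round(3))
m=(r<.04)&(h[:,1]>150)&(h[:,0]>15)&(h[:,0]<30)&(h[:,2]>90)&(P[:,2]>.015)
if m.sum(): print('brass z',m.sum(),np.percentile(P[m,2],[2,50,98]).round(4))
E
python3 disc.py
```

```text
disc z 167 [0.0074 0.0099 0.0119] [0.388 0.379 0.01 ]
```

```bash
python3 -c "
from h import *
print(get_state()['contact_force'],get_state()['finger_force'])
a=[cam(n)[0]['frame'] for n in('scene','side')]
cv2.imwrite('pics/c4.png',np.hstack([cv2.resize(a[0][230:330,210:310],(400,400)),cv2.resize(a[1][110:210,190:290],(400,400))]))"
```

```text
[ 0.58508055 -0.08593589 -0.13541535] 37.530092066153884
```

View pics/c4.png

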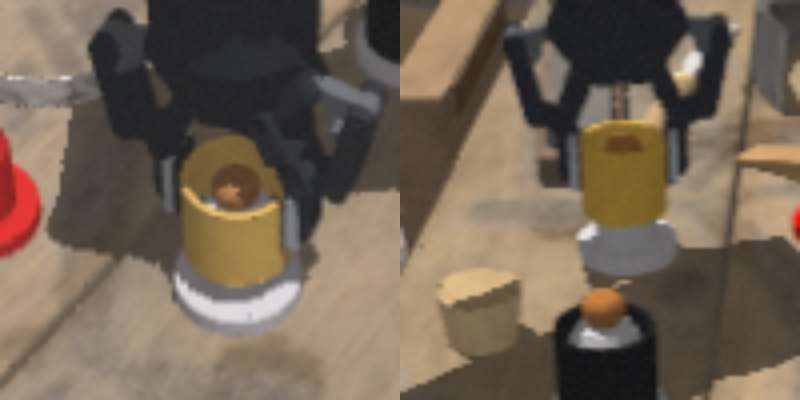

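The bush has risen about 15 mm and the gauge's disc hasn't moved. I'm lifting it clear.

Call:
{"op": "jog_arm", "data": {"increments": [{"dx":0,"dy":0,"dz":0.08,"ax":0,"ay":0,"az":0,"gripper":-1},{"dx":0,"dy":0,"dz":0.16,"ax":0,"ay":0,"az":0,"gripper":-1},{"dx":0,"dy":0,"dz":0.24,"ax":0,"ay":0,"az":0,"gripper":-1},{"dx":0,"dy":0,"dz":0.32,"ax":0,"ay":0,"az":0,"gripper":-1},{"dx":0,"dy":0,"dz":0.4,"ax":0,"ay":0,"az":0,"gripper":-1},{"dx":0,"dy":0,"dz":0.48,"ax":0,"ay":0,"az":0,"gripper":-1},{"dx":0,"dy":0,"dz":0.56,"ax":0,"ay":0,"az":0,"gripper":-1},{"dx":0,"dy":0,"dz":0.7,"ax":0,"ay":0,"az":0,"gripper":-1},{"dx":0,"dy":0,"dz":0.85,"ax":0,"ay":0,"az":0,"gripper":-1},{"dx":0,"dy":0,"dz":1,"ax":0,"ay":0,"az":0,"gripper":-1}]}}

```text
time: 8.05
eef_pos: [0.4021, 0.3632, 0.1913]
tcp_rot: [0.642, 0.767, -0.0, -0.0]
contact_force: [-0.2, 0.0, -0.6]
opening: 0.629
finger_force: 37.5
```

```bash
python3 disc.py; python3 - <<'E'
from h import *
c,T=cam('scene'); X=cloud(c,T); f=c['frame']; h=cv2.cvtColor(f,cv2.COLOR_BGR2HSV)
# hoop refit using scene
q=X[200:262,185:262].reshape(-1,3); q=q[(q[:,2]>.008)&(q[:,2]<.026)]
co=np.array([.595,.266])
for i in range(6):
    e=abs(np.hypot(*(q[:,:2]-co).T)-.0625); qq=q[e<.008]
    A=np.c_[2*qq[:,:2],np.ones(len(qq))]; s=np.linalg.lstsq(A,(qq[:,:2]**2).sum(1),rcond=None)[0]; co=s[:2]
print('hoop',co,np.sqrt(s[2]+co@co),len(qq))
b=np.hypot(X[...,0]-.403,X[...,1]-.364)<.045
m=b&(X[...,2]>.07)&(X[...,2]<.2)&(h[...,1]>110)&(h[...,0]>12)&(h[...,0]<32); print('brass',m.sum(),np.percentile(X[m][:,2],[1,50,99]).round(3))
a=[f,cam('side')[0]['frame']]
cv2.imwrite('pics/c5.png',np.hstack([cv2.resize(a[0][170:330,190:350],(400,400)),cv2.resize(a[1][80:210,190:320],(400,400))]))
E
```

```text
disc z 169 [0.0075 0.0098 0.0117] [0.388 0.376 0.01 ]
hoop [0.59480372 0.26567836] 0.06347776508139721 512
brass 972 [0.072 0.179 0.2  ]
```

View pics/c5.png

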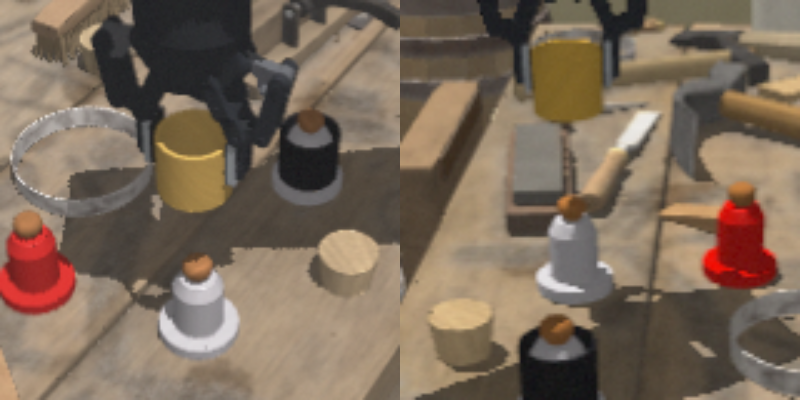

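Both views show the bush held clear above its gauge, which is still standing. The hoop is to the left in the scene view. I'm moving over the hoop now.

Call:
{"op": "jog_arm", "data": {"increments": [{"dx":0.2,"dy":-0.1,"dz":0,"ax":0,"ay":0,"az":0,"gripper":-1},{"dx":0.5,"dy":-0.25,"dz":0,"ax":0,"ay":0,"az":0,"gripper":-1},{"dx":0.8,"dy":-0.4,"dz":0,"ax":0,"ay":0,"az":0,"gripper":-1},{"dx":1,"dy":-0.5,"dz":0,"ax":0,"ay":0,"az":0,"gripper":-1}]}}

```text
time: 8.6
eef_pos: [0.5235, 0.3018, 0.1888]
tcp_rot: [0.642, 0.767, -0.001, -0.0]
contact_force: [-0.4, 0.2, -1.2]
opening: 0.629
finger_force: 37.5
```

Call:
{"op": "jog_arm", "data": {"increments": [{"dx":0.2,"dy":-0.1,"dz":0,"ax":0,"ay":0,"az":0,"gripper":-1},{"dx":0.4,"dy":-0.2,"dz":0,"ax":0,"ay":0,"az":0,"gripper":-1},{"dx":0.6,"dy":-0.31,"dz":0,"ax":0,"ay":0,"az":0,"gripper":-1},{"dx":0.6,"dy":-0.31,"dz":0,"ax":0,"ay":0,"az":0,"gripper":-1},{"dx":0.6,"dy":-0.31,"dz":0,"ax":0,"ay":0,"az":0,"gripper":-1}]}}

```text
time: 9.1
eef_pos: [0.5937, 0.2656, 0.1885]
tcp_rot: [0.642, 0.767, -0.001, -0.001]
contact_force: [0.6, 1.9, -1.6]
opening: 0.631
finger_force: 37.6
```

```bash
cat > hoop.py <<'E'
from h import *
c,T=cam('wrist'); s=get_state(); X=cloud(c,T); cv2.imwrite('pics/w6.png',c['frame']); P=X.reshape(-1,3)
q=P[(P[:,2]>.017)&(P[:,2]<.027)]; co=np.array([.597,.264])
for i in range(8):
    e=abs(np.hypot(*(q[:,:2]-co).T)-.0615); qq=q[e<(.012 if i<3 else .007)]
    A=np.c_[2*qq[:,:2],np.ones(len(qq))]; t=np.linalg.lstsq(A,(qq[:,:2]**2).sum(1),rcond=None)[0]; co=t[:2]
a=np.degrees(np.arctan2(*(qq[:,:2]-co).T[::-1]))
print(s['eef_pos'].round(4),'hoop',co.round(4),np.sqrt(t[2]+co@co).round(4),len(qq),np.histogram(a,12,(-180,180))[0])
E
python3 hoop.py
```

```text
[0.5932 0.266  0.1887] hoop [0.5991 0.264 ] 0.0633 1133 [105  64  92 170  58 121 105  90  80  76  78  94]
```

View pics/w6.png

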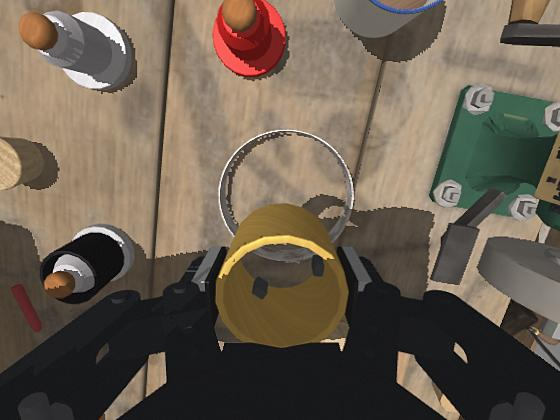

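Wrist view: the hoop is at pixel (287,193), the grinder is to the right from about pixel 430, and the bush is in the jaws. I'll check the clearance to the grinder before going down.

```bash
python3 - <<'E'
from h import *
X=np.load('scene0.npy').reshape(-1,3)
c,T=cam('wrist'); W=cloud(c,T).reshape(-1,3)
for n,P in (('scene',X),('wrist',W)):
    for z0,z1 in ((.03,.06),(.06,.1),(.1,.15),(.15,.22)):
        m=(P[:,0]>.66)&(P[:,0]<.9)&(P[:,1]>.16)&(P[:,1]<.36)&(P[:,2]>z0)&(P[:,2]<z1); q=P[m]
        if len(q)>3: print(n,z0,q[np.argsort(q[:,0])[:len(q)//20+3:max(1,len(q)//60)]].round(3)[:3].tolist())
E
```

```text
scene 0.03 [[0.728, 0.16, 0.045], [0.737, 0.266, 0.055], [0.739, 0.273, 0.059]]
scene 0.06 [[0.711, 0.266, 0.098], [0.717, 0.267, 0.088], [0.722, 0.266, 0.085]]
scene 0.1 [[0.703, 0.289, 0.107], [0.707, 0.269, 0.104], [0.709, 0.262, 0.107]]
scene 0.15 [[0.741, 0.279, 0.152], [0.745, 0.255, 0.151], [0.746, 0.268, 0.157]]
wrist 0.03 [[0.743, 0.277, 0.059], [0.747, 0.283, 0.058], [0.751, 0.288, 0.057]]
wrist 0.06 [[0.72, 0.264, 0.087], [0.745, 0.269, 0.099], [0.746, 0.281, 0.06]]
wrist 0.1 [[0.707, 0.254, 0.109], [0.709, 0.279, 0.108], [0.709, 0.268, 0.11]]
wrist 0.15 [[0.743, 0.26, 0.15], [0.744, 0.257, 0.153], [0.744, 0.272, 0.151]]
```

Call:
{"op": "jog_arm", "data": {"increments": [{"dx":0.04,"dy":-0.02,"dz":-0.2,"ax":0,"ay":0,"az":0,"gripper":-1},{"dx":0.04,"dy":-0.02,"dz":-0.45,"ax":0,"ay":0,"az":0,"gripper":-1},{"dx":0.04,"dy":-0.02,"dz":-0.7,"ax":0,"ay":0,"az":0,"gripper":-1},{"dx":0.04,"dy":-0.02,"dz":-0.9,"ax":0,"ay":0,"az":0,"gripper":-1},{"dx":0.04,"dy":-0.02,"dz":-1,"ax":0,"ay":0,"az":0,"gripper":-1},{"dx":0.04,"dy":-0.02,"dz":-1,"ax":0,"ay":0,"az":0,"gripper":-1},{"dx":0.04,"dy":-0.02,"dz":-1,"ax":0,"ay":0,"az":0,"gripper":-1}]}}

```text
time: 9.9
eef_pos: [0.5994, 0.2642, 0.0714]
tcp_rot: [0.641, 0.767, 0.001, 0.0]
contact_force: [-0.4, -0.2, -0.7]
opening: 0.628
finger_force: 37.6
```

Call:
{"op": "jog_arm", "data": {"increments": [{"dx":0,"dy":0,"dz":-0.04,"ax":0,"ay":0,"az":0,"gripper":-1},{"dx":0,"dy":0,"dz":-0.08,"ax":0,"ay":0,"az":0,"gripper":-1},{"dx":0,"dy":0,"dz":-0.12,"ax":0,"ay":0,"az":0,"gripper":-1},{"dx":0,"dy":0,"dz":-0.16,"ax":0,"ay":0,"az":0,"gripper":-1},{"dx":0,"dy":0,"dz":-0.18,"ax":0,"ay":0,"az":0,"gripper":-1},{"dx":0,"dy":0,"dz":-0.18,"ax":0,"ay":0,"az":0,"gripper":-1}]}}

```text
time: 10.5
eef_pos: [0.5986, 0.2635, 0.0479]
tcp_rot: [0.642, 0.767, -0.001, -0.0]
contact_force: [-0.0, 0.4, -1.4]
opening: 0.63
finger_force: 37.6
```

Call:
{"op": "jog_arm", "data": {"increments": [{"dx":0,"dy":0,"dz":-0.01,"ax":0,"ay":0,"az":0,"gripper":-1},{"dx":0,"dy":0,"dz":-0.02,"ax":0,"ay":0,"az":0,"gripper":-1},{"dx":0,"dy":0,"dz":-0.03,"ax":0,"ay":0,"az":0,"gripper":-1},{"dx":0,"dy":0,"dz":-0.03,"ax":0,"ay":0,"az":0,"gripper":-1},{"dx":0,"dy":0,"dz":-0.03,"ax":0,"ay":0,"az":0,"gripper":-1}]}}

```text
time: 11.0
eef_pos: [0.5991, 0.2637, 0.0451]
tcp_rot: [0.642, 0.767, 0.0, 0.0]
contact_force: [-0.4, -0.6, -2.4]
opening: 0.63
finger_force: 37.6
```

Call:
{"op": "jog_arm", "data": {"increments": [{"dx":0,"dy":0,"dz":-0.01,"ax":0,"ay":0,"az":0,"gripper":-1},{"dx":0,"dy":0,"dz":-0.02,"ax":0,"ay":0,"az":0,"gripper":-1},{"dx":0,"dy":0,"dz":-0.02,"ax":0,"ay":0,"az":0,"gripper":-1},{"dx":0,"dy":0,"dz":-0.02,"ax":0,"ay":0,"az":0,"gripper":-1}]}}

```text
time: 11.4
eef_pos: [0.599, 0.2637, 0.0426]
tcp_rot: [0.642, 0.767, -0.0, -0.0]
contact_force: [1.0, -0.3, -1.8]
opening: 0.629
finger_force: 37.6
```

Call:
{"op": "jog_arm", "data": {"increments": [{"dx":0,"dy":0,"dz":-0.01,"ax":0,"ay":0,"az":0,"gripper":-1},{"dx":0,"dy":0,"dz":-0.015,"ax":0,"ay":0,"az":0,"gripper":-1},{"dx":0,"dy":0,"dz":-0.015,"ax":0,"ay":0,"az":0,"gripper":-1},{"dx":0,"dy":0,"dz":-0.015,"ax":0,"ay":0,"az":0,"gripper":-1}]}}

```text
time: 11.8
eef_pos: [0.5991, 0.2637, 0.0409]
tcp_rot: [0.642, 0.767, -0.0, -0.0]
contact_force: [0.5, 0.2, -2.1]
opening: 0.628
finger_force: 37.6
```

```bash
python3 - <<'E'
from h import *
c,T=cam('scene'); X=cloud(c,T); f=c['frame']; h=cv2.cvtColor(f,cv2.COLOR_BGR2HSV)
m=(np.hypot(X[...,0]-.599,X[...,1]-.264)<.04)&(X[...,2]>.022)&(h[...,1]>130)&(h[...,0]>15)&(h[...,0]<30)
print(get_state()['contact_force'],m.sum(),np.percentile(X[m][:,2],[1,50,90,97,99.5]).round(4))
cv2.imwrite('pics/c7.png',cv2.resize(f[170:290,150:310],(800,600)))
E
```

```text
[-0.45513252  0.61136538 -1.64977586] 302 [0.0223 0.0364 0.0478 0.0495 0.0501]
```

View pics/c7.png

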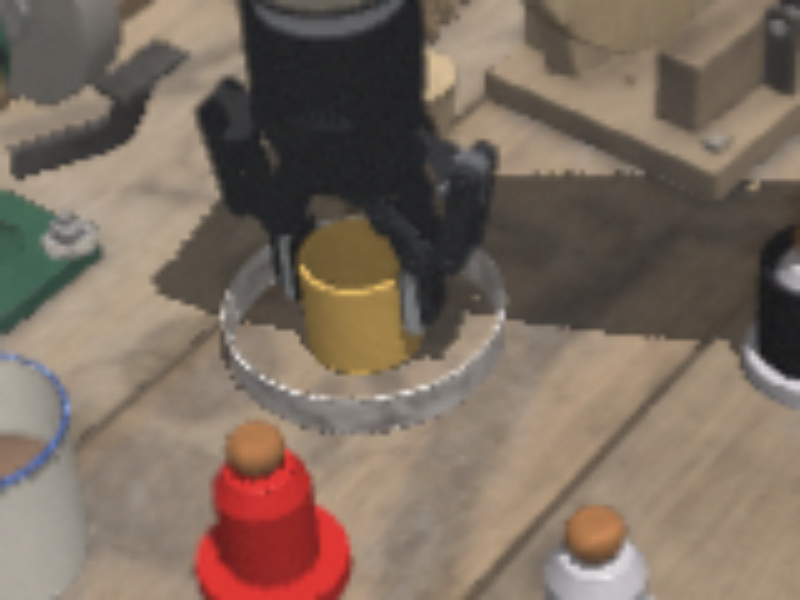

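The bush is inside the hoop, centred at about (360,290) in the crop, and its base is at most 1–2 mm off the bench. I'll feel for contact.

Call:
{"op": "jog_arm", "data": {"increments": [{"dx":0,"dy":0,"dz":-0.005,"ax":0,"ay":0,"az":0,"gripper":-1},{"dx":0,"dy":0,"dz":-0.01,"ax":0,"ay":0,"az":0,"gripper":-1},{"dx":0,"dy":0,"dz":-0.01,"ax":0,"ay":0,"az":0,"gripper":-1},{"dx":0,"dy":0,"dz":-0.01,"ax":0,"ay":0,"az":0,"gripper":-1}]}}

```text
time: 12.25
eef_pos: [0.5993, 0.2637, 0.0403]
tcp_rot: [0.642, 0.767, 0.0, 0.0]
contact_force: [-1.8, -0.7, 1.7]
opening: 0.626
finger_force: 37.9
```

Contact is felt, so I'm opening the jaws part way to stay clear of the hoop.

Call:
{"op": "jog_arm", "data": {"increments": [{"dx":0,"dy":0,"dz":0,"ax":0,"ay":0,"az":0,"gripper":0.3},{"dx":0,"dy":0,"dz":0,"ax":0,"ay":0,"az":0,"gripper":0.35},{"dx":0,"dy":0,"dz":0,"ax":0,"ay":0,"az":0,"gripper":0.45},{"dx":0,"dy":0,"dz":0,"ax":0,"ay":0,"az":0,"gripper":0.5},{"dx":0,"dy":0,"dz":0,"ax":0,"ay":0,"az":0,"gripper":0.5},{"dx":0,"dy":0,"dz":0,"ax":0,"ay":0,"az":0,"gripper":0.5}]}}

```text
time: 12.85
eef_pos: [0.5991, 0.2637, 0.0397]
tcp_rot: [0.642, 0.767, -0.0, -0.0]
contact_force: [0.3, 0.6, -0.3]
opening: 0.751
finger_force: 0.0
```

Call:
{"op": "jog_arm", "data": {"increments": [{"dx":0,"dy":0,"dz":0.1,"ax":0,"ay":0,"az":0,"gripper":0.5},{"dx":0,"dy":0,"dz":0.2,"ax":0,"ay":0,"az":0,"gripper":0.5},{"dx":0,"dy":0,"dz":0.4,"ax":0,"ay":0,"az":0,"gripper":0.5},{"dx":0,"dy":0,"dz":0.6,"ax":0,"ay":0,"az":0,"gripper":0.5},{"dx":0,"dy":0,"dz":0.8,"ax":0,"ay":0,"az":0,"gripper":0.5},{"dx":0,"dy":0,"dz":1,"ax":0,"ay":0,"az":0,"gripper":0.5},{"dx":0,"dy":0,"dz":1,"ax":0,"ay":0,"az":0,"gripper":0.5}]}}

```text
time: 13.55
eef_pos: [0.602, 0.2645, 0.1663]
tcp_rot: [0.642, 0.767, 0.004, 0.003]
contact_force: [-0.4, -0.5, 0.8]
opening: 0.75
finger_force: 0.0
```

```bash
python3 disc.py; python3 hoop.py; python3 - <<'E'
from h import *
c,T=cam('scene'); cv2.imwrite('pics/c8.png',cv2.resize(c['frame'][150:330,140:380],(800,600)))
E
```

```text
disc z 165 [0.0079 0.0098 0.0116] [0.388 0.376 0.01 ]
[0.5995 0.2638 0.1611] hoop [0.599 0.264] 0.0633 1618 [137 153 162 196 172 144 133 111  94  91 103 122]
```

View pics/c8.png

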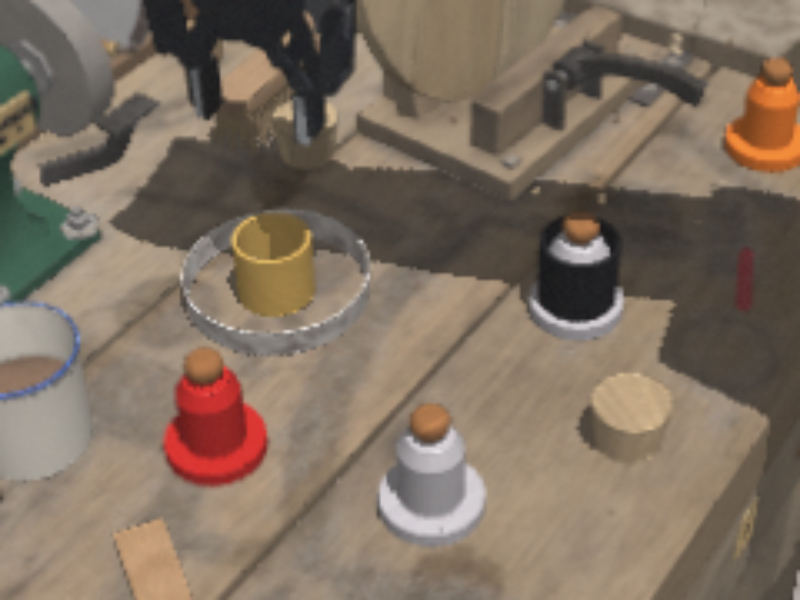

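The bush stands upright at (275,263), central in the hoop. The gauge at (430,475) and the black bush at (578,270) haven't moved, and the gripper is clear.

```bash
python3 -c "
from plant import job; print(job.sign_off())"
```

```text
the job is handed in; nothing more can be done
None
```

I lifted the brass bush off and set it upright near the centre of the hoop. Its gauge, the hoop and the black bush look unmoved in the last pictures, and I handed the job in at about 14 s of the 48 s; no verdict was returned.

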